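# Clip the snap hook through the pot crate's staple

### The arm

A 6-joint arm with a two-finger parallel gripper is mounted at the origin on the work surface. World frame = base frame: x ahead of the robot, y to its left, z up, the work surface at z = 0. Lengths are in m, angles in rad, forces in N, time in s.
With the tool pointing down it reaches from about 0.3 to 0.875 m from the base axis. Payload 6.4 kg.
Tool frame: the origin (TCP) lies at the very end of the fingers, on their centre line; the grasp point (between the pads) lies 19 mm behind it; z points along the fingers, y is the line along which they close (so a half turn about z gives the same grasp; the last joint's range is limited). The gripper opens to 88 mm and grips with 3 to 60 N. Pads are 18 mm wide; open, the fingers measure 123 mm over their backs; the gripper's body (75 mm by 187 mm) begins 45 mm behind the grasp point.
Start: joints at [-1.459, 0.181, 1.607, -0, 1.354, -0.206], TCP at [0.18, -0.546, 0.239] pointing down, gripper open.
Joint ranges: [-2.99, 2.99], [-0.89, 2.07], [0.3, 2.58], [-1.14, 4.28], [0, 2.63], [-3.12, 3.12]. Speed limits (rad/s): [2.57, 2.57, 3.01, 3.14, 3.14, 3.14].

### API

Orientations are given as a unit quaternion [w, x, y, z].
In Python, from rig import get_state, camera, camera_model, order gives the robot as it stands. The module is installed in compiled form; this text tells all that it offers.
- The arm moves only by the tool drive_tool, never from a script. Its argument "rows" is a list of rows, each an object with "hand": the finger opening in mm, from 0 to 88.1; "slide": the shift along the world's x, y, z in mm, a list of three; "angular": the turn, a rotation vector about the world's x, y, z in degrees, a list of three. In form: [{"hand": hand, "slide": [x, y, z], "angular": [ax, ay, az]}, ...]. A call has exactly 8 rows; each row is the pose to reach, as a shift and turn from the pose commanded when the call began; what a row does not reach only later rows make up. A row lasts 1/10 s, in which the tool goes at most 50 mm and 8.59 degrees, less where a joint would pass 70% of its speed; a pose out of reach is approached as far as the arm can. A call with a gripper value outside its range is refused whole. The fingers move at their own pace and stop on an object; "newtons" is the grip in N (left out, the last holds). Time passes only in rows, so rows that repeat a pose let the fingers close, or fill a call up. It gives the time, the measured TCP pose, the force, the opening and the grip force at its end, in the units of the state.
- get_state(): the state, without advancing time (a new reading comes with each control period).
- camera(name): name is "scene" or "side" or "wrist"; returns the picture (480x640x3 uint8, red, green, blue); there is no depth.
- camera_model(name): a dict with "fx", "fy", "cx", "cy" (pixels), "dist_coeffs" ([k1, k2, p1, p2, k3] as OpenCV has them; the pictures are not rectified), "world_from_camera" (4x4, takes a point from camera to world coordinates). Camera axes: x right, y down, z forward; pixel columns grow to the right and rows downward; lengths in m; the calibration is good to about 2 mm. A picture is of the moment at which its call begins: read the wrist's pose just before it. camera_model takes no time and is no camera call; for the wrist camera it gives the pose at the moment of the call.
- order.sign_off(): hands the job in; it is judged then, once.
The state is a dict: "clock": time; "q": joint angles; "qd": joint speeds; "tau": joint torques, N m; "position": TCP position; "tool_rot": TCP orientation; "contact_force": force on the tool from outside, world axes, zero at the start; "torque": the same for the moment, N m; "opening": finger opening in m; "finger_force": force on a finger pad.
Only numpy, scipy, OpenCV 4.12 (cv2) and the standard library are available. Lean on these libraries where they do the work, as an engineer would, in place of code of your own. Each camera call takes 0.05 s, during which the arm holds its last target. There are 200 camera calls.

### The job

Fasten the crate of pots: take the steel snap hook out of its wooden block, press its sprung gate open on the staple that stands on the crate's lid, and draw the hook along until the bar is felt home in the crown with the gate snapped shut behind it, keeping a snug pull of 5 to 10 N on it for a second to be sure. Never load the staple with more than 15 N. Let go and leave the hook clipped there with its gate shut, without upsetting the small painted pots.

Things in the scene. Friction and masses are not known exactly. Their poses are not given: they have to be found in the camera images.
- snap_mid (a point): Middle of the steel snap hook: closed loop of 10 mm bar, 104 mm long (x -61 to +43 from here), 10 thick, 74 tall, 0.16 kg, standing spine up, gate down; 37 mm above its underside. x: along it to the crown, y: across, z: up. In mm: spine underside z +4; gate from pivot x -48 to tip x +18, underside z -35; rigid nose from x +20, top z -28; crown wall inside x +32.
- snap_tab (a point): Centre of the hook's grip tab, a flat plate 46 x 10 x 28 mm (x, y, z) on its spine, axes as the hook's: 8 mm ahead of and 23 mm above the hook's middle. Grip it across y, fingertips no more than 23 mm below this point, as the staple needs the space lower down.
- snap_home (a point): Where the staple's bar ends up, in the hook's crown behind the gate's tip (the hook's x +25, z -23 mm from its middle). To get it there: bring the gate's x -18 to +14 part down on the bar, press until the bar's centre is at z -22 (above the nose), then move the hook towards its -x until the bar passes the gate's tip (bar at x +22 or more), the gate snaps shut and the wall is felt (x +28).
- gate (a joint): Angle of the snap hook's sprung gate, a 66 mm long steel bar: 0 shut, grows as it swings up into the loop, stop at 0.60. The spring takes 1 to 3 N at the bar to start and 2 to 8 N when pressed in 17 mm.
- block: Fixed pale wooden block, 170 x 62 x 34 mm, with a slot along its x, 12 mm wide and 22 mm deep, in which the snap hook stands (underside 12 mm above the table, hook x along block x). Origin: centre of its underside.
- staple_mid (a point): Middle of the staple's place on the crate lid, at its top bar's centre height. Staple: arch of 8 mm bar; top bar level along y, 26 mm between the legs, centre 28 mm above the hasp plate. It is clamped rigidly up to 12 mm either way from here along x: how far is not measured and must be seen or felt. The hook's length must lie along x, either way round.
- crate: Fixed wooden crate, lid 288 x 208 mm, lid top at 90 mm, with a steel hasp plate 130 x 62 x 3 mm in the middle of the lid. Origin: centre of its underside; x along its length, as the hasp plate.
- pot_a_mid (a point): Middle of a small painted clay pot, 64 mm wide, 65 mm tall, standing loose on a corner of the crate lid. Leave it standing.
- pot_b_mid (a point): Middle of a painted clay pot, 80 mm wide, 75 mm tall, standing loose on the table near the block's far end. Leave it standing.
Not all that is in view belongs to the job. What is shaped like the part that bears pot_b_mid but pink or red is not meant.

How it is judged:
By the outcome, as a careful person would: the job done as asked, in the order asked, and still so for the second after the job is handed in, with the robot touching nothing.
It also fails if it takes over 70 s, if anything falls off the work surface, if the arm or the gripper's body presses on something with over 40 N, if the wrist force passes 120 N, or if a joint passes its speed limit or range.

## Working session

There is one attempt and no reset: what is moved stays moved. The work goes in short steps, Python scripts to look and compute and a tool call to move; the robot and the scene stay as the last step left them, time stands still between calls to the robot, and variables do not carry over. Pictures are saved under pics/ and viewed, at most 10 in all, crops included, and the job is handed in when it is done.

Besides the shell and the picture viewer there is one more tool, called after ">>>" by a JSON object that holds its "fn" and its "kwargs", one argument or row to a line. drive_tool: Moves the arm, as the interface text tells. Its arguments: {"type":"object","properties":{"rows":{"type":"array","items":{"type":"object","properties":{"hand":{"type":"number"},"slide":{"type":"array","items":{"type":"number"}},"angular":{"type":"array","items":{"type":"number"}}}}},"newtons":{"type":"number"}},"required":["rows"]}

```bash
mkdir -p pics; cat > h.py <<'E'
import numpy as np, cv2
from rig import get_state, camera, camera_model, order
def save(im,n): cv2.imwrite('pics/'+n,im[:,:,::-1])
def ray(m,uv):
    K=np.array([[m['fx'],0,m['cx']],[0,m['fy'],m['cy']],[0,0,1.]])
    p=cv2.undistortPoints(np.array(uv,float).reshape(-1,1,2),K,np.array(m['dist_coeffs']))[:,0]
    T=np.array(m['world_from_camera']); d=np.c_[p,np.ones(len(p))]@T[:3,:3].T
    return T[:3,3],d
def onz(m,uv,z):
    o,d=ray(m,uv); return o+d*((z-o[2])/d[:,2])[:,None]
def proj(m,P):
    T=np.linalg.inv(np.array(m['world_from_camera']))
    K=np.array([[m['fx'],0,m['cx']],[0,m['fy'],m['cy']],[0,0,1.]])
    r=cv2.Rodrigues(T[:3,:3])[0]
    return cv2.projectPoints(np.array(P,float).reshape(-1,3),r,T[:3,3],K,np.array(m['dist_coeffs']))[0][:,0]
E
python3 - <<'E'
from h import *
for n in ['scene','side','wrist']:
    m=camera_model(n); im=camera(n); save(im,n+'0.png'); np.save(n+'0.npy',im)
    print(n,np.round(np.array(m['world_from_camera']),3).tolist(),m['fx'])
s=get_state(); print(s)
E
```

```text
scene [[-0.314, 0.527, -0.79, 1.359], [0.949, 0.16, -0.27, 0.258], [-0.016, -0.835, -0.55, 0.617], [0.0, 0.0, 0.0, 1.0]] 550.0617605261876
side [[0.976, -0.161, 0.145, 0.493], [-0.216, -0.758, 0.616, -0.496], [0.011, -0.632, -0.775, 0.754], [0.0, 0.0, 0.0, 1.0]] 505.83805110987083
wrist [[0.312, -0.904, -0.291, 0.255], [-0.95, -0.298, -0.094, -0.522], [-0.002, 0.305, -0.952, 0.383], [0.0, 0.0, 0.0, 1.0]] 425.033770478811
{'clock': 0.15, 'q': array([-1.45929378e+00,  1.81346822e-01,  1.60773808e+00,  2.55992063e-05,
        1.35382192e+00, -2.06293735e-01]), 'qd': array([-0.00122809, -0.00138082, -0.00067193, -0.00020559, -0.00073036,
        0.00209715]), 'tau': array([ 5.80232336e-05, -4.34238195e+01, -3.42175519e+01,  7.02056824e-02,
        3.56384867e-02, -8.33311992e-05]), 'position': array([ 0.17965503, -0.54579572,  0.23804981]), 'tool_rot': array([-6.55750514e-04,  9.87402454e-01,  1.58227562e-01,  4.36147090e-05]), 'contact_force': array([-0.23310341, -1.09314958,  0.56873461]), 'torque': array([ 0.06414327, -0.00737673, -0.04816875]), 'finger_force': 0.0, 'opening': 0.08794916496323628}
```

View pics/scene0.png

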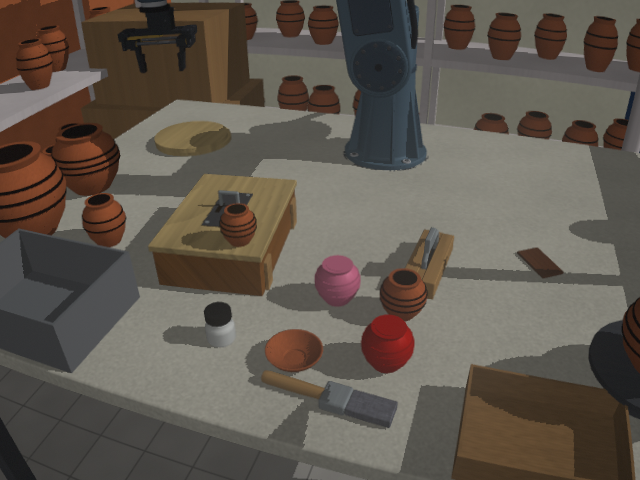

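View pics/side0.png

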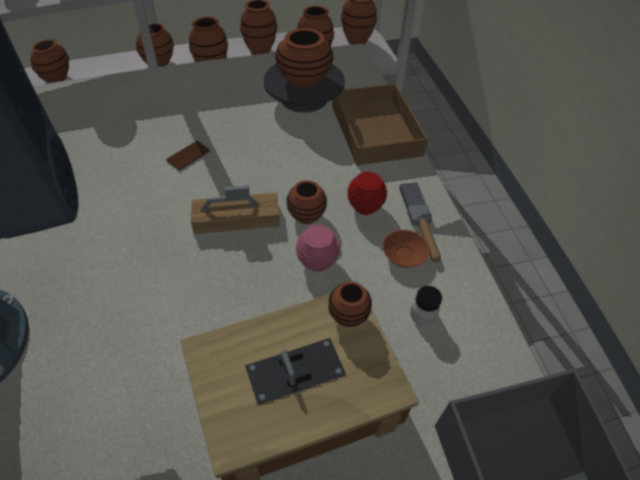

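Scene: the hook stands in its block at (432,255), and the crate's staple is at (230,200). The side view has the block at (235,212), the hasp plate at (295,370) and the staple bar at about (288,365). There are three pot_b candidates in the side view: terracotta (307,200), pink (318,247) and red (367,192). The terracotta one fits, because pink and red are ruled out. Next I'll confirm it in one enlarged crop.

```bash
python3 - <<'E'
from h import *
a=np.load('side0.npy')
A=cv2.resize(a[165:265,180:350],(800,471),interpolation=cv2.INTER_CUBIC); save(A,'c1.png')
B=cv2.resize(a[275:475,170:425],(765,600),interpolation=cv2.INTER_CUBIC); save(B,'c2.png')
E
```

```text
(no output)
```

View pics/c1.png

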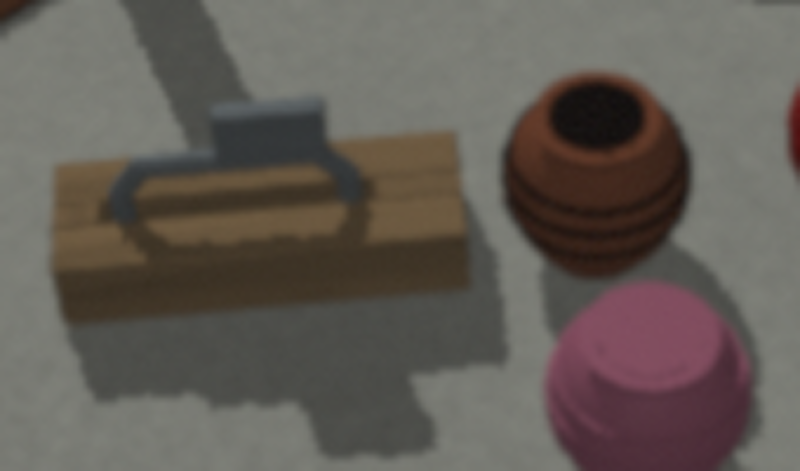

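View pics/c2.png

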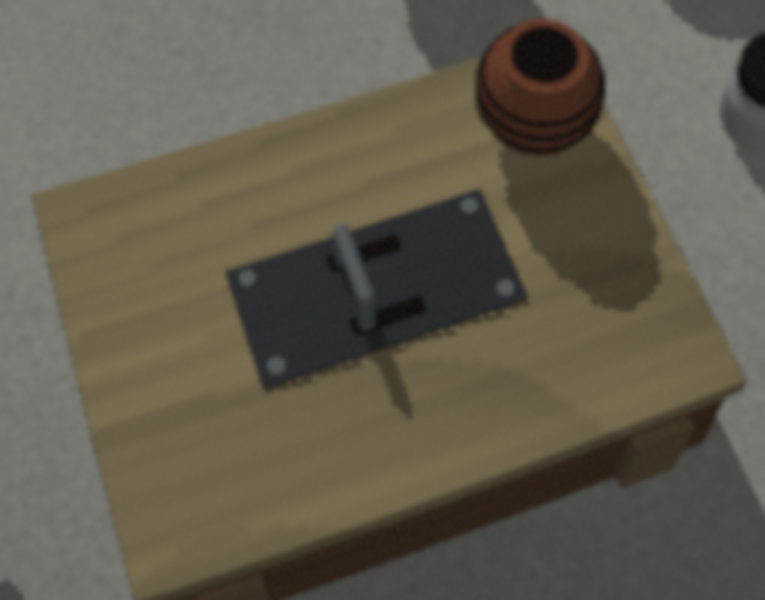

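The first crop shows the block's top corners at (55,165), (455,133), (468,232) and (55,270). The tab top edge runs (212,105)–(323,98). It sits nearer the right end, so the crown faces the terracotta pot. Both pots are plain terracotta with black bands, so the terracotta one is pot_b. The second crop shows the plate corners at (228,270), (480,190), (525,300) and (265,388), with the bar from (342,232) to (368,300), off-centre in the plate to the left.

```bash
python3 - <<'E'
from h import *
m=camera_model('side')
c1=lambda L:np.array(L)/4.706+[180,165]
c2=lambda L:np.array(L)/3+[170,275]
r=lambda n,x:print(n,np.round(x*1000,1).tolist())
b=onz(m,c1([(55,165),(455,133),(468,232),(55,270)]),.034); r('block',b); r('c',b.mean(0))
print([np.linalg.norm(b[i]-b[(i+1)%4]) for i in range(4)])
d=b[1]-b[0]+b[2]-b[3]; print('yaw',np.degrees(np.arctan2(d[1],d[0])))
t=onz(m,c1([(212,105),(323,98)]),.086); r('tabtop',t); d=t[1]-t[0]; print(np.linalg.norm(d),np.degrees(np.arctan2(d[1],d[0])))
p=onz(m,c2([(228,270),(480,190),(525,300),(265,388)]),.093); r('plate',p); r('c',p.mean(0))
print([np.linalg.norm(p[i]-p[(i+1)%4]) for i in range(4)])
d=p[1]-p[0]+p[2]-p[3]; a=np.arctan2(d[1],d[0]); print('yaw',np.degrees(a))
s=onz(m,c2([(342,232),(370,300)]),.125); r('bar',s); q=s.mean(0)-p.mean(0)
print('bar off along',q@[np.cos(a),np.sin(a),0],'across',q@[-np.sin(a),np.cos(a),0])
l=onz(m,c2([(33,195),(745,380),(135,598)]),.09); r('lid',l); print(np.linalg.norm(l[0]-l[2]),np.linalg.norm(l[1]-l[2])); d=l[1]-l[2];print(np.degrees(np.arctan2(d[1],d[0])))
pc=onz(m,[(351,304)],.12);r('potA',pc); r('potB',onz(m,[(307,200)],.038))
E
```

```text
block [[421.7, 226.9, 34.0], [589.7, 209.9, 34.0], [585.0, 153.0, 34.0], [417.7, 167.6, 34.0]]
c [503.5, 189.4, 34.0]
[np.float64(0.16880311571182005), np.float64(0.057071446310044585), np.float64(0.16789832797487186), np.float64(0.059376886686376244)]
yaw -5.371504568428345
tabtop [[490.8, 194.6, 86.0], [534.7, 189.2, 86.0]]
0.0441989779774103 -7.054361611972656
plate [[479.5, -173.1, 93.0], [605.9, -156.5, 93.0], [612.7, -217.2, 93.0], [487.3, -234.1, 93.0]]
c [546.3, -195.2, 93.0]
[np.float64(0.1275776813039545), np.float64(0.06111497756286592), np.float64(0.1265045520105003), np.float64(0.0615303895740068)]
yaw 7.591645275871201
bar [[533.8, -180.7, 125.0], [539.7, -216.1, 125.0]]
bar off along -0.009930508854323734 across -0.0018429851167589008
lid [[390.8, -112.8, 90.0], [701.5, -276.7, 90.0], [418.4, -314.2, 90.0]]
0.20330300009453636 0.2855636529244847
7.556115263841504
potA [[645.2, -121.7, 120.0]]
potB [[644.0, 175.5, 38.0]]
```

>>> {"fn": "drive_tool", "kwargs": {
  "rows": [
    {"hand": 60,"slide": [21,46,5],"angular": [0,0,-3]},
    {"hand": 60,"slide": [42,92,10],"angular": [0,0,-6]},
    {"hand": 60,"slide": [63,138,15],"angular": [0,0,-9]},
    {"hand": 60,"slide": [84,184,20],"angular": [0,0,-12]},
    {"hand": 60,"slide": [105,230,20],"angular": [0,0,-15]},
    {"hand": 60,"slide": [126,276,20],"angular": [0,0,-18]},
    {"hand": 60,"slide": [147,322,20],"angular": [0,0,-21]},
    {"hand": 60,"slide": [168,368,20],"angular": [0,0,-24]}
  ],
  "newtons": 40
}}

```text
clock: 0.95
position: [0.3457, -0.1813, 0.2588]
tool_rot: [0.0, 0.999, -0.052, 0.0]
contact_force: [0.7, 1.0, -0.3]
opening: 0.0603
finger_force: 0.0
```

>>> {"fn": "drive_tool", "kwargs": {
  "rows": [
    {"hand": 60,"slide": [20,45,0],"angular": [0,0,0]},
    {"hand": 60,"slide": [40,90,0],"angular": [0,0,0]},
    {"hand": 60,"slide": [60,135,0],"angular": [0,0,0]},
    {"hand": 60,"slide": [80,180,0],"angular": [0,0,0]},
    {"hand": 60,"slide": [100,225,-10],"angular": [0,0,0]},
    {"hand": 60,"slide": [120,270,-20],"angular": [0,0,0]},
    {"hand": 60,"slide": [142,315,-40],"angular": [0,0,0]},
    {"hand": 60,"slide": [165,360,-60],"angular": [0,0,0]}
  ]
}}

```text
clock: 1.75
position: [0.5072, 0.1718, 0.2014]
tool_rot: [0.0, 0.999, -0.05, 0.0]
contact_force: [0.3, -0.1, 0.1]
opening: 0.0598
finger_force: 0.0
```

```bash
python3 - <<'E'
from h import *
s=get_state(); m=camera_model('wrist'); im=camera('wrist'); save(im,'w1.png'); np.save('w1.npy',im); import pickle; pickle.dump(m,open('w1.pkl','wb'))
print(s['clock'],s['position'],s['tool_rot'],s['opening'],s['contact_force'],s['q'])
print(proj(m,[[.513,.190,.086],[.4905,.1946,.086],[.535,.189,.086]]))
E
```

```text
1.75 [0.50721038 0.17178061 0.20144719] [ 3.52332880e-06  9.98742803e-01 -5.01261839e-02  4.24180008e-04] 0.05983622975773649 [ 0.26348082 -0.12504228  0.09772094] [ 1.04843455e-01  1.29381348e-01  1.74418360e+00 -1.44534580e-04
  1.26719060e+00  1.77597734e+00]
[[284.18639001 223.36825065]
 [281.41980933 256.86154672]
 [281.49696518 189.50452023]]
```

View pics/w1.png

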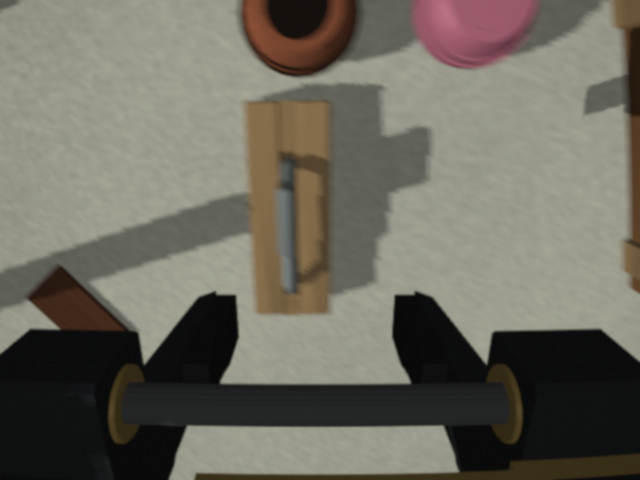

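The wrist view shows the hook in its slot, with the tab's top face running from about (286,190) to (288,260). pot_b is beyond the crown end, at (298,30).

```bash
python3 - <<'E'
from h import *; import pickle
m=pickle.load(open('w1.pkl','rb')); im=np.load('w1.npy')
hsv=cv2.cvtColor(im,cv2.COLOR_RGB2HSV)
k=((hsv[...,1]<70)).astype(np.uint8)
roi=np.zeros_like(k); roi[150:300,262:312]=1
# bluish-grey: b>=r
b=(im[...,2].astype(int)-im[...,0]>0)&(roi>0)&(im[...,2]>45)
n,l,st,c=cv2.connectedComponentsWithStats(b.astype(np.uint8))
i=1+st[1:,4].argmax(); print(st[i],c[i])
for v in range(155,300,8):
    x=np.where(l[v]==i)[0]; print(v,x.min() if len(x) else None,x.max() if len(x) else None, im[v,x].mean().round() if len(x) else '',end='; ')
t=onz(m,[(286,190),(288,260)],.086);print(t,np.linalg.norm(t[1]-t[0]))
s=onz(m,[(247,101),(328,101),(329,313),(257,313)],.034);print(s,s.mean(0))
d=s[0]-s[3]+s[1]-s[2];print(np.degrees(np.arctan2(d[1],d[0])))
print(get_state()['position'])
E
```

```text
[ 281  161   14  131 1119] [287.47453083 227.26452189]
155 None None ; 163 287 291 65.0; 171 284 290 79.0; 179 285 290 73.0; 187 284 290 54.0; 195 281 291 100.0; 203 281 291 100.0; 211 282 291 100.0; 219 282 291 100.0; 227 282 291 100.0; 235 282 292 98.0; 243 283 292 97.0; 251 283 292 97.0; 259 286 292 99.0; 267 286 293 99.0; 275 286 294 97.0; 283 286 293 101.0; 291 290 290 88.0; 299 None None ; [[0.53440292 0.18624054 0.086     ]
 [0.48788365 0.19056792 0.086     ]] 0.046720108717071135
[[0.59068957 0.21078249 0.034     ]
 [0.5847725  0.15374783 0.034     ]
 [0.4185626  0.16813001 0.034     ]
 [0.42440953 0.22718782 0.034     ]] [0.50460855 0.18996203 0.034     ]
-5.290321608651007
[0.50720869 0.17629944 0.19676929]
```

>>> {"fn": "drive_tool", "kwargs": {
  "rows": [
    {"hand": 50,"slide": [0,7,-25],"angular": [0,0,0]},
    {"hand": 50,"slide": [0,7,-50],"angular": [0,0,0]},
    {"hand": 50,"slide": [0,7,-75],"angular": [0,0,0]},
    {"hand": 50,"slide": [0,7,-90],"angular": [0,0,0]},
    {"hand": 50,"slide": [0,7,-90],"angular": [0,0,0]},
    {"hand": 50,"slide": [0,7,-90],"angular": [0,0,0]},
    {"hand": 50,"slide": [0,7,-90],"angular": [0,0,0]},
    {"hand": 50,"slide": [0,7,-90],"angular": [0,0,0]}
  ]
}}

```text
clock: 2.6
position: [0.5076, 0.1766, 0.1132]
tool_rot: [-0.0, 0.999, -0.051, 0.001]
contact_force: [0.8, -0.4, -0.8]
opening: 0.05
finger_force: 0.0
```

>>> {"fn": "drive_tool", "kwargs": {
  "rows": [
    {"hand": 50,"slide": [4.5,12.5,0],"angular": [0,0,0]},
    {"hand": 50,"slide": [4.5,12.5,-20],"angular": [0,0,0]},
    {"hand": 50,"slide": [4.5,12.5,-40],"angular": [0,0,0]},
    {"hand": 50,"slide": [4.5,12.5,-57],"angular": [0,0,0]},
    {"hand": 50,"slide": [4.5,12.5,-57],"angular": [0,0,0]},
    {"hand": 50,"slide": [4.5,12.5,-57],"angular": [0,0,0]},
    {"hand": 40,"slide": [4.5,12.5,-57],"angular": [0,0,0]},
    {"hand": 30,"slide": [4.5,12.5,-57],"angular": [0,0,0]}
  ]
}}

```text
clock: 3.4
position: [0.5121, 0.1893, 0.0561]
tool_rot: [-0.0, 0.999, -0.05, 0.001]
contact_force: [0.7, -0.1, -0.3]
opening: 0.0361
finger_force: 0.0
```

>>> {"fn": "drive_tool", "kwargs": {
  "rows": [
    {"hand": 20,"slide": [0,0,0],"angular": [0,0,0]},
    {"hand": 0,"slide": [0,0,0],"angular": [0,0,0]},
    {"hand": 0,"slide": [0,0,0],"angular": [0,0,0]},
    {"hand": 0,"slide": [0,0,0],"angular": [0,0,0]},
    {"hand": 0,"slide": [0,0,0],"angular": [0,0,0]},
    {"hand": 0,"slide": [0,0,0],"angular": [0,0,0]},
    {"hand": 0,"slide": [0,0,0],"angular": [0,0,0]},
    {"hand": 0,"slide": [0,0,0],"angular": [0,0,0]}
  ]
}}

```text
clock: 4.2
position: [0.5113, 0.189, 0.0551]
tool_rot: [-0.0, 0.999, -0.051, 0.0]
contact_force: [0.4, 0.2, 2.5]
opening: 0.0093
finger_force: 40.0
```

>>> {"fn": "drive_tool", "kwargs": {
  "rows": [
    {"hand": 0,"slide": [0,0,10],"angular": [0,0,0]},
    {"hand": 0,"slide": [0,0,25],"angular": [0,0,0]},
    {"hand": 0,"slide": [0,0,50],"angular": [0,0,0]},
    {"hand": 0,"slide": [0,0,75],"angular": [0,0,0]},
    {"hand": 0,"slide": [0,0,100],"angular": [0,0,0]},
    {"hand": 0,"slide": [0,0,125],"angular": [0,0,0]},
    {"hand": 0,"slide": [0,0,150],"angular": [0,0,0]},
    {"hand": 0,"slide": [0,0,150],"angular": [0,0,0]}
  ]
}}

```text
clock: 5.0
position: [0.5136, 0.1894, 0.2099]
tool_rot: [-0.001, 0.999, -0.05, 0.004]
contact_force: [0.1, -0.1, -1.6]
opening: 0.0099
finger_force: 40.0
```

>>> {"fn": "drive_tool", "kwargs": {
  "rows": [
    {"hand": 0,"slide": [4,-35,0],"angular": [0,0,2]},
    {"hand": 0,"slide": [8,-70,0],"angular": [0,0,4]},
    {"hand": 0,"slide": [12,-105,0],"angular": [0,0,6]},
    {"hand": 0,"slide": [16,-140,0],"angular": [0,0,8]},
    {"hand": 0,"slide": [20,-175,0],"angular": [0,0,10]},
    {"hand": 0,"slide": [24,-210,0],"angular": [0,0,12]},
    {"hand": 0,"slide": [28,-245,0],"angular": [0,0,13.4]},
    {"hand": 0,"slide": [32,-280,0],"angular": [0,0,13.4]}
  ]
}}

```text
clock: 5.8
position: [0.5425, -0.0922, 0.2039]
tool_rot: [-0.0, 0.998, 0.067, -0.001]
contact_force: [0.2, 0.5, -1.5]
opening: 0.0097
finger_force: 40.0
```

```bash
python3 - <<'E'
from h import *
s=get_state(); print(s)
E
```

```text
{'clock': 5.8, 'q': array([-3.84107121e-01,  1.60712692e-01,  1.70326007e+00,  5.93373907e-05,
        1.27900238e+00,  1.05320794e+00]), 'qd': array([-0.5889218 ,  0.19742844, -0.22400876,  0.00272322,  0.02466604,
       -0.56252093]), 'tau': array([ 2.52096623e+00, -4.33499622e+01, -3.24863970e+01, -5.03556908e-02,
        4.10153274e-02,  5.29011246e-01]), 'position': array([ 0.54251067, -0.09219614,  0.20393994]), 'tool_rot': array([-3.26766319e-04,  9.97774002e-01,  6.66825459e-02, -6.09798001e-04]), 'contact_force': array([ 0.22632517,  0.54859561, -1.54159981]), 'torque': array([ 0.06177836, -0.02892217, -0.0045769 ]), 'finger_force': 39.959411239251494, 'opening': 0.009718631497383931}
```

>>> {"fn": "drive_tool", "kwargs": {
  "rows": [
    {"hand": 0,"slide": [1,-35,0],"angular": [0,0,0]},
    {"hand": 0,"slide": [2,-65,0],"angular": [0,0,0]},
    {"hand": 0,"slide": [3,-90,0],"angular": [0,0,0]},
    {"hand": 0,"slide": [4,-105,0],"angular": [0,0,0]},
    {"hand": 0,"slide": [4,-105,0],"angular": [0,0,0]},
    {"hand": 0,"slide": [4,-105,0],"angular": [0,0,0]},
    {"hand": 0,"slide": [4,-105,0],"angular": [0,0,0]},
    {"hand": 0,"slide": [4,-105,0],"angular": [0,0,0]}
  ]
}}

```text
clock: 6.6
position: [0.5473, -0.1947, 0.2049]
tool_rot: [-0.0, 0.998, 0.067, -0.0]
contact_force: [0.1, 0.6, -1.2]
opening: 0.0095
finger_force: 40.0
```

```bash
python3 - <<'E'
from h import *
s=get_state(); print(s['position'],s['tool_rot'],s['contact_force'],s['torque'])
for n in ['scene','side','wrist']:
    im=camera(n); np.save(n+'2.npy',im)
a=np.load('scene2.npy'); w=np.load('wrist2.npy')
A=cv2.resize(a[110:290,140:320],(600,600),interpolation=cv2.INTER_CUBIC)
save(A,'s2.png'); save(w,'w2.png')
E
```

```text
[ 0.54726371 -0.19472048  0.20492711] [-1.37027450e-04  9.97745042e-01  6.71178912e-02 -4.13718094e-05] [ 0.11418388  0.60597399 -1.19335784] [ 0.03487906 -0.03373104  0.01050603]
```

View pics/s2.png

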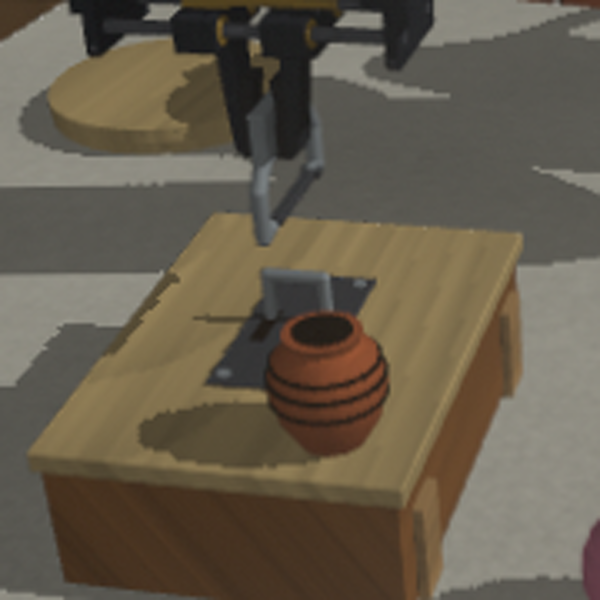

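View pics/w2.png

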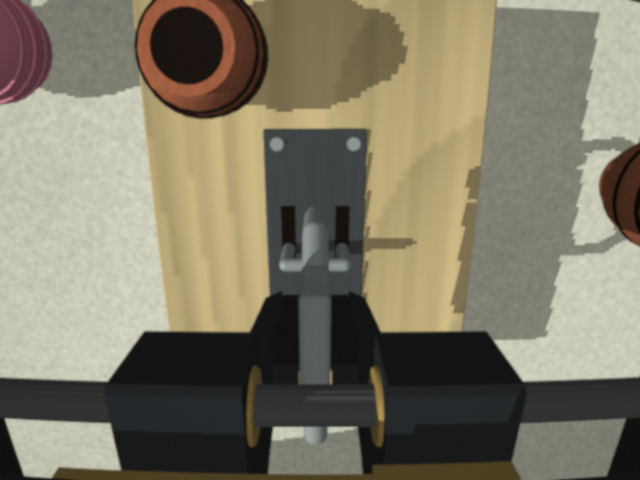

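The scene crop shows the hook held upright above the staple, gate down, with its crown towards the camera (+x). In the wrist picture the bar runs (283,263)–(348,263) and the plate's far corners are (265,130) and (367,130). The hook lies along the plate and centred.

```bash
python3 - <<'E'
from h import *
m=camera_model('wrist'); s=get_state(); print(s['position'])
b=onz(m,[(283,264),(348,264)],.123); print(b,b.mean(0),np.linalg.norm(b[0]-b[1]))
c=onz(m,[(265,130),(367,130)],.093); print(c,c.mean(0)); d=c[0]-c[1]; print('yaw',np.degrees(np.arctan2(d[1],d[0]))-90)
th=np.radians(7.6); u=np.array([np.cos(th),np.sin(th)]); v=np.array([-u[1],u[0]])
q=b.mean(0)[:2]-s['position'][:2]; print('bar from tcp along,across',q@u,q@v)
# crown extremity: tip of hook at x+43 -> tcp +35 ; expected pixel at mid height z
P=s['position']; tip=[*(P[:2]+u*.035),P[2]-.006]; print(proj(m,[tip]))
t=b.mean(0); print('side check px',proj(camera_model('side'),[t]))
E
```

```text
[ 0.54733063 -0.19525321  0.20507533]
[[ 0.53409585 -0.17944315  0.123     ]
 [ 0.53908482 -0.21648695  0.123     ]] [ 0.53659033 -0.19796505  0.123     ] 0.03737824157098911
[[ 0.60517965 -0.15854477  0.093     ]
 [ 0.61324681 -0.21844097  0.093     ]] [ 0.60921323 -0.18849287  0.093     ]
yaw 7.6707577154739965
bar from tcp along,across -0.011004607543770396 -0.00126754504393067
[[312.48962492 224.20770813]]
side check px [[288.46814272 363.90759347]]
```

>>> {"fn": "drive_tool", "kwargs": {
  "rows": [
    {"hand": 0,"slide": [-3,-2,-5],"angular": [0,0,0]},
    {"hand": 0,"slide": [-6,-2,-10],"angular": [0,0,0]},
    {"hand": 0,"slide": [-6,-2,-18],"angular": [0,0,0]},
    {"hand": 0,"slide": [-6,-2,-26],"angular": [0,0,0]},
    {"hand": 0,"slide": [-6,-2,-32],"angular": [0,0,0]},
    {"hand": 0,"slide": [-6,-2,-35],"angular": [0,0,0]},
    {"hand": 0,"slide": [-6,-2,-35],"angular": [0,0,0]},
    {"hand": 0,"slide": [-6,-2,-35],"angular": [0,0,0]}
  ]
}}

```text
clock: 7.55
position: [0.5414, -0.1981, 0.1701]
tool_rot: [0.0, 0.998, 0.066, 0.0]
contact_force: [-0.4, 0.0, -1.2]
opening: 0.0098
finger_force: 40.0
```

>>> {"fn": "drive_tool", "kwargs": {
  "rows": [
    {"hand": 0,"slide": [0,0,-1],"angular": [0,0,0]},
    {"hand": 0,"slide": [0,0,-2],"angular": [0,0,0]},
    {"hand": 0,"slide": [0,0,-3],"angular": [0,0,0]},
    {"hand": 0,"slide": [0,0,-4],"angular": [0,0,0]},
    {"hand": 0,"slide": [0,0,-5],"angular": [0,0,0]},
    {"hand": 0,"slide": [0,0,-6],"angular": [0,0,0]},
    {"hand": 0,"slide": [0,0,-7],"angular": [0,0,0]},
    {"hand": 0,"slide": [0,0,-7],"angular": [0,0,0]}
  ]
}}

```text
clock: 8.35
position: [0.5412, -0.198, 0.1629]
tool_rot: [0.0, 0.998, 0.066, 0.0]
contact_force: [-0.5, 0.5, 1.3]
opening: 0.0099
finger_force: 40.0
```

>>> {"fn": "drive_tool", "kwargs": {
  "rows": [
    {"hand": 0,"slide": [0,0,-1],"angular": [0,0,0]},
    {"hand": 0,"slide": [0,0,-2],"angular": [0,0,0]},
    {"hand": 0,"slide": [0,0,-3],"angular": [0,0,0]},
    {"hand": 0,"slide": [0,0,-4],"angular": [0,0,0]},
    {"hand": 0,"slide": [0,0,-5],"angular": [0,0,0]},
    {"hand": 0,"slide": [0,0,-6],"angular": [0,0,0]},
    {"hand": 0,"slide": [0,0,-7],"angular": [0,0,0]},
    {"hand": 0,"slide": [0,0,-7],"angular": [0,0,0]}
  ]
}}

```text
clock: 9.15
position: [0.5414, -0.198, 0.156]
tool_rot: [0.0, 0.998, 0.066, 0.0]
contact_force: [0.1, 0.4, 0.2]
opening: 0.0098
finger_force: 40.0
```

>>> {"fn": "drive_tool", "kwargs": {
  "rows": [
    {"hand": 0,"slide": [0,0,-1],"angular": [0,0,0]},
    {"hand": 0,"slide": [0,0,-2],"angular": [0,0,0]},
    {"hand": 0,"slide": [0,0,-3],"angular": [0,0,0]},
    {"hand": 0,"slide": [0,0,-4],"angular": [0,0,0]},
    {"hand": 0,"slide": [0,0,-5],"angular": [0,0,0]},
    {"hand": 0,"slide": [0,0,-6],"angular": [0,0,0]},
    {"hand": 0,"slide": [0,0,-7],"angular": [0,0,0]},
    {"hand": 0,"slide": [0,0,-7],"angular": [0,0,0]}
  ]
}}

```text
clock: 9.95
position: [0.5411, -0.198, 0.1488]
tool_rot: [-0.0, 0.998, 0.066, -0.0]
contact_force: [0.4, -0.5, 2.0]
opening: 0.0094
finger_force: 40.0
```

>>> {"fn": "drive_tool", "kwargs": {
  "rows": [
    {"hand": 0,"slide": [0,0,-1.5],"angular": [0,0,0]},
    {"hand": 0,"slide": [-2,-0.3,-1.5],"angular": [0,0,0]},
    {"hand": 0,"slide": [-4,-0.5,-1.5],"angular": [0,0,0]},
    {"hand": 0,"slide": [-6,-0.8,-1.5],"angular": [0,0,0]},
    {"hand": 0,"slide": [-8,-1.1,-1.5],"angular": [0,0,0]},
    {"hand": 0,"slide": [-10,-1.3,-1.5],"angular": [0,0,0]},
    {"hand": 0,"slide": [-12,-1.6,-1.5],"angular": [0,0,0]},
    {"hand": 0,"slide": [-12,-1.6,-1.5],"angular": [0,0,0]}
  ]
}}

```text
clock: 10.75
position: [0.5287, -0.1996, 0.1473]
tool_rot: [-0.0, 0.998, 0.066, -0.0]
contact_force: [-0.5, 0.1, 1.5]
opening: 0.0096
finger_force: 40.0
```

>>> {"fn": "drive_tool", "kwargs": {
  "rows": [
    {"hand": 0,"slide": [-1,-0.1,0],"angular": [0,0,0]},
    {"hand": 0,"slide": [-2,-0.3,0],"angular": [0,0,0]},
    {"hand": 0,"slide": [-3,-0.4,0],"angular": [0,0,0]},
    {"hand": 0,"slide": [-4,-0.5,0],"angular": [0,0,0]},
    {"hand": 0,"slide": [-5,-0.7,0],"angular": [0,0,0]},
    {"hand": 0,"slide": [-6,-0.8,0],"angular": [0,0,0]},
    {"hand": 0,"slide": [-7,-0.9,0],"angular": [0,0,0]},
    {"hand": 0,"slide": [-7,-0.9,0],"angular": [0,0,0]}
  ]
}}

```text
clock: 11.55
position: [0.5219, -0.2004, 0.1471]
tool_rot: [-0.0, 0.998, 0.066, -0.0]
contact_force: [0.2, 0.6, -1.9]
opening: 0.0094
finger_force: 40.0
```

>>> {"fn": "drive_tool", "kwargs": {
  "rows": [
    {"hand": 0,"slide": [-0.5,-0.07,0],"angular": [0,0,0]},
    {"hand": 0,"slide": [-1,-0.13,0],"angular": [0,0,0]},
    {"hand": 0,"slide": [-1.5,-0.2,0],"angular": [0,0,0]},
    {"hand": 0,"slide": [-2,-0.26,0],"angular": [0,0,0]},
    {"hand": 0,"slide": [-2.5,-0.33,0],"angular": [0,0,0]},
    {"hand": 0,"slide": [-3,-0.4,0],"angular": [0,0,0]},
    {"hand": 0,"slide": [-3,-0.4,0],"angular": [0,0,0]},
    {"hand": 0,"slide": [-3,-0.4,0],"angular": [0,0,0]}
  ]
}}

```text
clock: 12.35
position: [0.5192, -0.2009, 0.1475]
tool_rot: [-0.0, 0.998, 0.066, 0.0]
contact_force: [-0.7, -0.2, -0.5]
opening: 0.0098
finger_force: 40.0
```

>>> {"fn": "drive_tool", "kwargs": {
  "rows": [
    {"hand": 0,"slide": [-0.2,-0.03,0],"angular": [0,0,0]},
    {"hand": 0,"slide": [-0.4,-0.06,0],"angular": [0,0,0]},
    {"hand": 0,"slide": [-0.6,-0.08,0],"angular": [0,0,0]},
    {"hand": 0,"slide": [-0.8,-0.11,0],"angular": [0,0,0]},
    {"hand": 0,"slide": [-1,-0.13,0],"angular": [0,0,0]},
    {"hand": 0,"slide": [-1,-0.13,0],"angular": [0,0,0]},
    {"hand": 0,"slide": [-1,-0.13,0],"angular": [0,0,0]},
    {"hand": 0,"slide": [-1,-0.13,0],"angular": [0,0,0]}
  ]
}}

```text
clock: 13.15
position: [0.5182, -0.201, 0.1475]
tool_rot: [0.0, 0.998, 0.066, 0.0]
contact_force: [0.2, 0.2, -1.5]
opening: 0.0096
finger_force: 40.0
```

>>> {"fn": "drive_tool", "kwargs": {
  "rows": [
    {"hand": 0,"slide": [-0.2,-0.03,0],"angular": [0,0,0]},
    {"hand": 0,"slide": [-0.4,-0.05,0],"angular": [0,0,0]},
    {"hand": 0,"slide": [-0.6,-0.08,0],"angular": [0,0,0]},
    {"hand": 0,"slide": [-0.8,-0.1,0],"angular": [0,0,0]},
    {"hand": 0,"slide": [-0.8,-0.1,0],"angular": [0,0,0]},
    {"hand": 0,"slide": [-0.8,-0.1,0],"angular": [0,0,0]},
    {"hand": 0,"slide": [-0.8,-0.1,0],"angular": [0,0,0]},
    {"hand": 0,"slide": [-0.8,-0.1,0],"angular": [0,0,0]}
  ]
}}

```text
clock: 13.95
position: [0.5174, -0.2011, 0.1474]
tool_rot: [-0.0, 0.998, 0.066, -0.0]
contact_force: [-0.1, 0.1, -2.5]
opening: 0.0095
finger_force: 40.0
```

>>> {"fn": "drive_tool", "kwargs": {
  "rows": [
    {"hand": 0,"slide": [-0.2,-0.03,0],"angular": [0,0,0]},
    {"hand": 0,"slide": [-0.4,-0.05,0],"angular": [0,0,0]},
    {"hand": 0,"slide": [-0.6,-0.08,0],"angular": [0,0,0]},
    {"hand": 0,"slide": [-0.8,-0.1,0],"angular": [0,0,0]},
    {"hand": 0,"slide": [-0.8,-0.1,0],"angular": [0,0,0]},
    {"hand": 0,"slide": [-0.8,-0.1,0],"angular": [0,0,0]},
    {"hand": 0,"slide": [-0.8,-0.1,0],"angular": [0,0,0]},
    {"hand": 0,"slide": [-0.8,-0.1,0],"angular": [0,0,0]}
  ]
}}

```text
clock: 14.75
position: [0.5166, -0.2012, 0.1474]
tool_rot: [-0.0, 0.998, 0.066, -0.0]
contact_force: [0.2, 0.8, -1.2]
opening: 0.0098
finger_force: 40.0
```

>>> {"fn": "drive_tool", "kwargs": {
  "rows": [
    {"hand": 0,"slide": [-0.2,-0.03,0],"angular": [0,0,0]},
    {"hand": 0,"slide": [-0.4,-0.05,0],"angular": [0,0,0]},
    {"hand": 0,"slide": [-0.6,-0.08,0],"angular": [0,0,0]},
    {"hand": 0,"slide": [-0.8,-0.1,0],"angular": [0,0,0]},
    {"hand": 0,"slide": [-0.8,-0.1,0],"angular": [0,0,0]},
    {"hand": 0,"slide": [-0.8,-0.1,0],"angular": [0,0,0]},
    {"hand": 0,"slide": [-0.8,-0.1,0],"angular": [0,0,0]},
    {"hand": 0,"slide": [-0.8,-0.1,0],"angular": [0,0,0]}
  ]
}}

```text
clock: 15.55
position: [0.5158, -0.2013, 0.1475]
tool_rot: [0.0, 0.998, 0.066, 0.0]
contact_force: [0.4, -0.2, -2.1]
opening: 0.0096
finger_force: 40.0
```

>>> {"fn": "drive_tool", "kwargs": {
  "rows": [
    {"hand": 0,"slide": [-0.2,-0.03,0],"angular": [0,0,0]},
    {"hand": 0,"slide": [-0.4,-0.05,0],"angular": [0,0,0]},
    {"hand": 0,"slide": [-0.6,-0.08,0],"angular": [0,0,0]},
    {"hand": 0,"slide": [-0.8,-0.1,0],"angular": [0,0,0]},
    {"hand": 0,"slide": [-0.8,-0.1,0],"angular": [0,0,0]},
    {"hand": 0,"slide": [-0.8,-0.1,0],"angular": [0,0,0]},
    {"hand": 0,"slide": [-0.8,-0.1,0],"angular": [0,0,0]},
    {"hand": 0,"slide": [-0.8,-0.1,0],"angular": [0,0,0]}
  ]
}}

```text
clock: 16.35
position: [0.5152, -0.2014, 0.1475]
tool_rot: [0.0, 0.998, 0.066, 0.0]
contact_force: [3.0, 0.5, -2.2]
opening: 0.0096
finger_force: 40.0
```

>>> {"fn": "drive_tool", "kwargs": {
  "rows": [
    {"hand": 0,"slide": [-0.05,0,0],"angular": [0,0,0]},
    {"hand": 0,"slide": [-0.1,-0.01,0],"angular": [0,0,0]},
    {"hand": 0,"slide": [-0.15,-0.02,0],"angular": [0,0,0]},
    {"hand": 0,"slide": [-0.2,-0.03,0],"angular": [0,0,0]},
    {"hand": 0,"slide": [-0.2,-0.03,0],"angular": [0,0,0]},
    {"hand": 0,"slide": [-0.2,-0.03,0],"angular": [0,0,0]},
    {"hand": 0,"slide": [-0.2,-0.03,0],"angular": [0,0,0]},
    {"hand": 0,"slide": [-0.2,-0.03,0],"angular": [0,0,0]}
  ]
}}

```text
clock: 17.15
position: [0.5149, -0.2014, 0.1475]
tool_rot: [0.0, 0.998, 0.066, 0.0]
contact_force: [5.1, 0.9, -3.9]
opening: 0.0098
finger_force: 40.0
```

>>> {"fn": "drive_tool", "kwargs": {
  "rows": [
    {"hand": 0,"slide": [-0.1,-0.01,0],"angular": [0,0,0]},
    {"hand": 0,"slide": [-0.2,-0.03,0],"angular": [0,0,0]},
    {"hand": 0,"slide": [-0.2,-0.03,0],"angular": [0,0,0]},
    {"hand": 0,"slide": [-0.2,-0.03,0],"angular": [0,0,0]},
    {"hand": 0,"slide": [-0.2,-0.03,0],"angular": [0,0,0]},
    {"hand": 0,"slide": [-0.2,-0.03,0],"angular": [0,0,0]},
    {"hand": 0,"slide": [-0.2,-0.03,0],"angular": [0,0,0]},
    {"hand": 0,"slide": [-0.2,-0.03,0],"angular": [0,0,0]}
  ]
}}

```text
clock: 17.95
position: [0.5148, -0.2015, 0.1475]
tool_rot: [0.0, 0.998, 0.066, 0.0]
contact_force: [6.3, 2.0, -4.1]
opening: 0.0098
finger_force: 40.0
```

>>> {"fn": "drive_tool", "kwargs": {
  "rows": [
    {"hand": 0,"slide": [0,0,0],"angular": [0,0,0]},
    {"hand": 0,"slide": [0,0,0],"angular": [0,0,0]},
    {"hand": 0,"slide": [0,0,0],"angular": [0,0,0]},
    {"hand": 0,"slide": [0,0,0],"angular": [0,0,0]},
    {"hand": 0,"slide": [0,0,0],"angular": [0,0,0]},
    {"hand": 0,"slide": [0,0,0],"angular": [0,0,0]},
    {"hand": 0,"slide": [0,0,0],"angular": [0,0,0]},
    {"hand": 0,"slide": [0,0,0],"angular": [0,0,0]}
  ]
}}

```text
clock: 18.75
position: [0.5148, -0.2014, 0.1475]
tool_rot: [-0.0, 0.998, 0.066, 0.0]
contact_force: [4.7, 0.3, -4.4]
opening: 0.0095
finger_force: 40.0
```

>>> {"fn": "drive_tool", "kwargs": {
  "rows": [
    {"hand": 0,"slide": [0,0,0],"angular": [0,0,0]},
    {"hand": 0,"slide": [0,0,0],"angular": [0,0,0]},
    {"hand": 0,"slide": [0,0,0],"angular": [0,0,0]},
    {"hand": 0,"slide": [0,0,0],"angular": [0,0,0]},
    {"hand": 0,"slide": [0,0,0],"angular": [0,0,0]},
    {"hand": 0,"slide": [0,0,0],"angular": [0,0,0]},
    {"hand": 0,"slide": [0,0,0],"angular": [0,0,0]},
    {"hand": 0,"slide": [0,0,0],"angular": [0,0,0]}
  ]
}}

```text
clock: 19.55
position: [0.5148, -0.2014, 0.1474]
tool_rot: [0.0, 0.998, 0.066, 0.0]
contact_force: [5.4, 0.7, -3.7]
opening: 0.0094
finger_force: 40.0
```

>>> {"fn": "drive_tool", "kwargs": {
  "rows": [
    {"hand": 0,"slide": [-0.1,-0.01,0],"angular": [0,0,0]},
    {"hand": 0,"slide": [-0.2,-0.03,0],"angular": [0,0,0]},
    {"hand": 0,"slide": [-0.2,-0.03,0],"angular": [0,0,0]},
    {"hand": 0,"slide": [-0.2,-0.03,0],"angular": [0,0,0]},
    {"hand": 0,"slide": [-0.2,-0.03,0],"angular": [0,0,0]},
    {"hand": 0,"slide": [-0.2,-0.03,0],"angular": [0,0,0]},
    {"hand": 0,"slide": [-0.2,-0.03,0],"angular": [0,0,0]},
    {"hand": 0,"slide": [-0.2,-0.03,0],"angular": [0,0,0]}
  ]
}}

```text
clock: 20.35
position: [0.5148, -0.2015, 0.1475]
tool_rot: [0.0, 0.998, 0.066, 0.0]
contact_force: [6.5, 0.2, -4.4]
opening: 0.0095
finger_force: 40.0
```

>>> {"fn": "drive_tool", "kwargs": {
  "rows": [
    {"hand": 0,"slide": [0,0,0],"angular": [0,0,0]},
    {"hand": 0,"slide": [0,0,0],"angular": [0,0,0]},
    {"hand": 0,"slide": [0,0,0],"angular": [0,0,0]},
    {"hand": 0,"slide": [0,0,0],"angular": [0,0,0]},
    {"hand": 0,"slide": [0,0,0],"angular": [0,0,0]},
    {"hand": 0,"slide": [0,0,0],"angular": [0,0,0]},
    {"hand": 0,"slide": [0,0,0],"angular": [0,0,0]},
    {"hand": 0,"slide": [0,0,0],"angular": [0,0,0]}
  ]
}}

```text
clock: 21.15
position: [0.5148, -0.2015, 0.1475]
tool_rot: [0.0, 0.998, 0.066, 0.0]
contact_force: [6.0, 0.9, -4.0]
opening: 0.0097
finger_force: 40.0
```

```bash
python3 - <<'E'
from h import *
F=[]
a=camera('scene'); F.append(get_state()['contact_force']); b=camera('side');F.append(get_state()['contact_force']); camera('wrist');F.append(get_state()['contact_force'])
print(np.round(F,1))
A=cv2.resize(a[130:250,170:290],(400,400),interpolation=cv2.INTER_CUBIC)
B=cv2.resize(b[310:430,230:350],(400,400),interpolation=cv2.INTER_CUBIC)
save(np.clip(np.hstack([A,B])*1.5,0,255).astype(np.uint8),'k.png')
E
```

```text
[[ 6.5  0.8 -5.3]
 [ 5.5  0.8 -4.6]
 [ 5.5  0.7 -4.3]]
```

View pics/k.png

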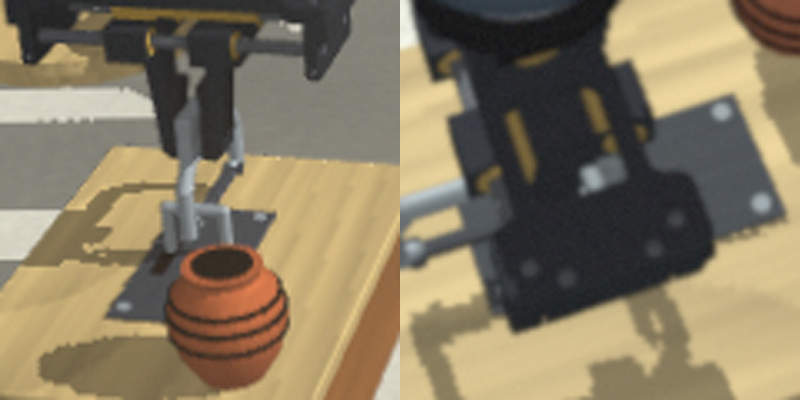

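The scene half shows the staple's bar passing through the loop, behind the crown and inside it at about (195,210). The side half is mostly covered by the gripper body. I'll pull a little harder and hold.

>>> {"fn": "drive_tool", "kwargs": {
  "rows": [
    {"hand": 0,"slide": [-0.1,-0.01,0],"angular": [0,0,0]},
    {"hand": 0,"slide": [-0.2,-0.03,0],"angular": [0,0,0]},
    {"hand": 0,"slide": [-0.3,-0.04,0],"angular": [0,0,0]},
    {"hand": 0,"slide": [-0.3,-0.04,0],"angular": [0,0,0]},
    {"hand": 0,"slide": [-0.3,-0.04,0],"angular": [0,0,0]},
    {"hand": 0,"slide": [-0.3,-0.04,0],"angular": [0,0,0]},
    {"hand": 0,"slide": [-0.3,-0.04,0],"angular": [0,0,0]},
    {"hand": 0,"slide": [-0.3,-0.04,0],"angular": [0,0,0]}
  ]
}}

```text
clock: 22.1
position: [0.5147, -0.2015, 0.1474]
tool_rot: [0.0, 0.998, 0.066, 0.001]
contact_force: [6.8, 1.0, -5.0]
opening: 0.0096
finger_force: 40.0
```

>>> {"fn": "drive_tool", "kwargs": {
  "rows": [
    {"hand": 0,"slide": [0,0,0],"angular": [0,0,0]},
    {"hand": 0,"slide": [0,0,0],"angular": [0,0,0]},
    {"hand": 0,"slide": [0,0,0],"angular": [0,0,0]},
    {"hand": 0,"slide": [0,0,0],"angular": [0,0,0]},
    {"hand": 0,"slide": [0,0,0],"angular": [0,0,0]},
    {"hand": 0,"slide": [0,0,0],"angular": [0,0,0]},
    {"hand": 0,"slide": [0,0,0],"angular": [0,0,0]},
    {"hand": 0,"slide": [0,0,0],"angular": [0,0,0]}
  ]
}}

```text
clock: 22.9
position: [0.5147, -0.2015, 0.1474]
tool_rot: [0.0, 0.998, 0.066, 0.001]
contact_force: [7.3, 1.2, -6.2]
opening: 0.0099
finger_force: 40.0
```

>>> {"fn": "drive_tool", "kwargs": {
  "rows": [
    {"hand": 0,"slide": [0,0,0],"angular": [0,0,0]},
    {"hand": 0,"slide": [0,0,0],"angular": [0,0,0]},
    {"hand": 0,"slide": [0,0,0],"angular": [0,0,0]},
    {"hand": 0,"slide": [0,0,0],"angular": [0,0,0]},
    {"hand": 0,"slide": [0.5,0.06,0],"angular": [0,0,0]},
    {"hand": 0,"slide": [1,0.13,0],"angular": [0,0,0]},
    {"hand": 0,"slide": [2,0.26,0],"angular": [0,0,0]},
    {"hand": 0,"slide": [2,0.26,0],"angular": [0,0,0]}
  ]
}}

```text
clock: 23.7
position: [0.5155, -0.2013, 0.1473]
tool_rot: [-0.0, 0.998, 0.066, -0.001]
contact_force: [0.3, -0.3, -0.6]
opening: 0.0098
finger_force: 40.0
```

>>> {"fn": "drive_tool", "kwargs": {
  "rows": [
    {"hand": 0,"slide": [0,0,-1],"angular": [0,0,0]},
    {"hand": 0,"slide": [0,0,-2],"angular": [0,0,0]},
    {"hand": 0,"slide": [0,0,-3],"angular": [0,0,0]},
    {"hand": 0,"slide": [0,0,-4],"angular": [0,0,0]},
    {"hand": 0,"slide": [0,0,-5],"angular": [0,0,0]},
    {"hand": 0,"slide": [0,0,-6],"angular": [0,0,0]},
    {"hand": 0,"slide": [0,0,-6],"angular": [0,0,0]},
    {"hand": 0,"slide": [0,0,-6],"angular": [0,0,0]}
  ]
}}

```text
clock: 24.5
position: [0.5161, -0.2013, 0.1414]
tool_rot: [-0.0, 0.998, 0.066, -0.0]
contact_force: [-0.1, 0.6, -1.6]
opening: 0.0097
finger_force: 40.0
```

>>> {"fn": "drive_tool", "kwargs": {
  "rows": [
    {"hand": 0,"slide": [0,0,-0.5],"angular": [0,0,0]},
    {"hand": 0,"slide": [0,0,-1],"angular": [0,0,0]},
    {"hand": 0,"slide": [0,0,-1.5],"angular": [0,0,0]},
    {"hand": 0,"slide": [0,0,-2],"angular": [0,0,0]},
    {"hand": 0,"slide": [0,0,-2.5],"angular": [0,0,0]},
    {"hand": 0,"slide": [0,0,-3],"angular": [0,0,0]},
    {"hand": 0,"slide": [0,0,-3.5],"angular": [0,0,0]},
    {"hand": 0,"slide": [0,0,-3.5],"angular": [0,0,0]}
  ]
}}

```text
clock: 25.3
position: [0.516, -0.2013, 0.1378]
tool_rot: [-0.0, 0.998, 0.066, -0.0]
contact_force: [0.1, -0.3, -2.1]
opening: 0.0095
finger_force: 40.0
```

>>> {"fn": "drive_tool", "kwargs": {
  "rows": [
    {"hand": 0,"slide": [0,0,-0.2],"angular": [0,0,0]},
    {"hand": 0,"slide": [0,0,-0.4],"angular": [0,0,0]},
    {"hand": 0,"slide": [0,0,-0.6],"angular": [0,0,0]},
    {"hand": 0,"slide": [0,0,-0.8],"angular": [0,0,0]},
    {"hand": 0,"slide": [0,0,-0.8],"angular": [0,0,0]},
    {"hand": 0,"slide": [0,0,-0.8],"angular": [0,0,0]},
    {"hand": 0,"slide": [0,0,-0.8],"angular": [0,0,0]},
    {"hand": 0,"slide": [0,0,-0.8],"angular": [0,0,0]}
  ]
}}

```text
clock: 26.1
position: [0.5161, -0.2013, 0.1372]
tool_rot: [-0.0, 0.998, 0.066, 0.0]
contact_force: [0.0, 0.9, -0.9]
opening: 0.0095
finger_force: 40.0
```

>>> {"fn": "drive_tool", "kwargs": {
  "rows": [
    {"hand": 10,"slide": [0,0,-0.3],"angular": [0,0,0]},
    {"hand": 11,"slide": [0,0,-0.3],"angular": [0,0,0]},
    {"hand": 12,"slide": [0,0,-0.3],"angular": [0,0,0]},
    {"hand": 14,"slide": [0,0,-0.3],"angular": [0,0,0]},
    {"hand": 18,"slide": [0,0,-0.3],"angular": [0,0,0]},
    {"hand": 24,"slide": [0,0,-0.3],"angular": [0,0,0]},
    {"hand": 34,"slide": [0,0,-0.3],"angular": [0,0,0]},
    {"hand": 44,"slide": [0,0,-0.3],"angular": [0,0,0]}
  ],
  "newtons": 5
}}

```text
clock: 26.9
position: [0.5161, -0.2013, 0.1368]
tool_rot: [-0.0, 0.998, 0.066, 0.0]
contact_force: [-0.2, 0.2, -0.2]
opening: 0.038
finger_force: 0.0
```

>>> {"fn": "drive_tool", "kwargs": {
  "rows": [
    {"hand": 50,"slide": [0,0,0],"angular": [0,0,0]},
    {"hand": 50,"slide": [0,0,0],"angular": [0,0,0]},
    {"hand": 50,"slide": [0,0,10],"angular": [0,0,0]},
    {"hand": 50,"slide": [0,0,25],"angular": [0,0,0]},
    {"hand": 50,"slide": [0,0,45],"angular": [0,0,0]},
    {"hand": 50,"slide": [0,0,70],"angular": [0,0,0]},
    {"hand": 50,"slide": [0,0,100],"angular": [0,0,0]},
    {"hand": 50,"slide": [0,0,130],"angular": [0,0,0]}
  ]
}}

```text
clock: 27.7
position: [0.5162, -0.2013, 0.2696]
tool_rot: [0.0, 0.998, 0.066, 0.001]
contact_force: [-0.3, -0.1, -1.0]
opening: 0.0497
finger_force: 0.0
```

>>> {"fn": "drive_tool", "kwargs": {
  "rows": [
    {"hand": 50,"slide": [-30,0,0],"angular": [0,0,0]},
    {"hand": 50,"slide": [-60,0,0],"angular": [0,0,0]},
    {"hand": 50,"slide": [-90,0,0],"angular": [0,0,0]},
    {"hand": 50,"slide": [-115,0,0],"angular": [0,0,0]},
    {"hand": 50,"slide": [-130,0,0],"angular": [0,0,0]},
    {"hand": 50,"slide": [-130,0,0],"angular": [0,0,0]},
    {"hand": 50,"slide": [-130,0,0],"angular": [0,0,0]},
    {"hand": 50,"slide": [-130,0,0],"angular": [0,0,0]}
  ]
}}

```text
clock: 28.5
position: [0.3869, -0.2015, 0.2676]
tool_rot: [0.0, 0.998, 0.066, 0.001]
contact_force: [0.2, -0.1, 0.1]
opening: 0.0499
finger_force: 0.0
```

```bash
python3 - <<'E'
from h import *
a=camera('scene'); b=camera('side')
A=cv2.resize(a[130:250,170:290],(400,400),interpolation=cv2.INTER_CUBIC)
B=cv2.resize(b[280:430,210:360],(400,400),interpolation=cv2.INTER_CUBIC)
save(np.clip(np.hstack([A,B])*1.5,0,255).astype(np.uint8),'k2.png')
s=get_state(); print(s['contact_force'],s['position'])
E
```

```text
[-0.29574602 -0.24846329 -0.14186972] [ 0.38673    -0.20132165  0.26701642]
```

View pics/k2.png

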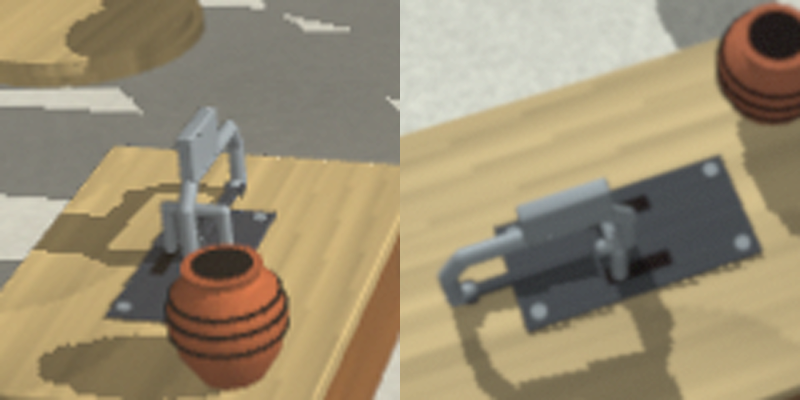

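The final picture shows the hook standing on the plate. The staple's bar is inside its crown, the gate lies shut along the bottom, and the pot on the lid is upright. The gripper is clear of everything.

```bash
python3 -c "
from rig import order; print(order.sign_off())"
```

```text
the job is handed in; nothing more can be done
None
```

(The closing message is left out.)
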